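# Snap the dimmer knob back on its D-shaft

### The job

The knob of the grow-light dimmer has come off and lies on the bench: put it back on the steel D-shaft, feeling with light pressure for the angle at which it slips on, and push it gently down until it snaps fully home on the box. Then turn it until its pointed nose is at the long white mark, and let go. Do not press hard on the dimmer, and leave the pot, the jar and the trowel alone.

Things in the scene. Friction and masses are not known exactly. Their poses are not given: they have to be found in the camera images.
- knob: Loose off-white bar knob, about 60 g, upright on the bench, bore down. From above: a bar 40 mm long (x), 26 mm wide (y) with flat parallel sides, 36 mm tall, with a pointed nose on the +x side reaching 33 mm from the axis and a thin black line on top along the nose. Origin on the bore's axis at the underside; z up, x along the nose.
- bore (a point): Mouth of the knob's bore, at the knob's origin, same axes. Blind D-shaped bore, 22 mm deep, 16 mm across the round, its flat on the tail (-x) side 2.8 mm from the axis: the knob goes on only with its nose pointing straight away from the shaft's flat (play about 0.12 rad either way, 1 mm sideways).
- dimmer: Fixed black box, 150 mm (x) by 160 mm (y) by 60 mm high. Origin at the centre of its underside, z up, x from the centre towards the long mark. The D-shaft stands upright in the middle of its top face. It breaks if the contact forces on box and shaft add up to over 80 N (the snap's springs and any wedging add to your push, so press with 20 N at most).
- shaft_foot (a point): Shaft's axis at the box's top face; axes are the box's and do not turn with the shaft. Steel shaft, 14 mm diameter, a flat 2 mm from the axis along its whole length. The side opposite the flat, where the nose must point, was left 0.4 to 2.0 rad anticlockwise (from above) of the long mark, angle not measured. It turns stiffly (0.06 N m), from 0.6 rad clockwise to 2.3 anticlockwise of the mark.
- shaft_tip (a point): Centre of the shaft's top, bevelled 1.5 mm on the round side and 1 mm on the flat, 20 mm above the box's top; axes are the box's. Off angle, the knob's underside rests here; at the right angle it slips down by 8 to 9 mm, to where it meets two spring bulges in the shaft's sides. Pushed on with about 6 to 15 N, it snaps over them and its underside sits flat on the box's top.
- mark (a point): Middle of the long white mark (24 mm by 5 mm, painted) on the box's top face, 52 mm from the shaft's axis; the other marks round the dial are short and grey.
- pointer (a point): Tip of the knob's nose, 32.7 mm from the knob's axis along its x, 2 mm above its underside.
- pot: Bystander: terracotta pot, 72 mm in diameter and 70 mm high, origin under its centre.
- jar: Bystander: closed jar, 64 mm in diameter and 100 mm high, origin under its centre.
- trowel: Bystander: small blue-green plastic trowel lying flat, 170 mm long along its x, 34 mm wide, at most 16 mm high, origin near its middle on the bench.
There are look-alikes about, which are no part of the job. Of the things that look like the knob, take the one that is farthest to the robot's left at the start.

How it is judged:
By the outcome, as a careful person would: the job done as asked, in the order asked, and still so for the second after the job is handed in, with the robot touching nothing.
It also fails if it takes over 64 s, if anything falls off the work surface, if the arm or the gripper's body presses on something with over 40 N, if the wrist force passes 120 N, or if a joint passes its speed limit or range.

### The arm

A 6-joint arm with a two-finger parallel gripper is mounted at the origin on the work surface. World frame = base frame: x ahead of the robot, y to its left, z up, the work surface at z = 0. Lengths are in m, angles in degrees, forces in N, time in s.
With the tool pointing down it reaches from about 0.35 to 1 m from the base axis. Payload 7.1 kg.
Tool frame: the origin (TCP) lies on the centre line of the jaws, within the pads' length; the fingertips stand 19 mm ahead of it and the grasp point (between the pads) is the TCP (nose_length is the distance from the TCP to the fingertips, in m); x points along the fingers, y is the direction in which the jaws open and shut, and the axes are right-handed (so a half turn about x gives the same grasp; the last joint's range is limited). The gripper opens to 85 mm and grips with 20 to 120 N. Pads are 22 mm wide; open, the fingers measure 114 mm over their backs; the gripper's body (76 mm by 85 mm) begins 54 mm behind the grasp point. The pads swing forward as they close: fully open they stand 13 mm farther back than shut.
Start: joints at [69.041, 24.242, 93.386, -0, 62.372, -1.089], TCP at [0.212, 0.588, 0.25] pointing down, gripper open.
Joint ranges: [-172.04, 172.04], [-51.8, 120.97], [4.93, 147.93], [-75.15, 255.16], [6.16, 154.13], [-145.62, 145.62]. Speed limits (degrees/s): [136.94, 136.94, 172.46, 180, 180, 180].

### API

Orientations are given as [roll, pitch, yaw] about the fixed x, y, z axes, in that order (R = Rz(yaw) Ry(pitch) Rx(roll)).
In Python, from station import sense, snapshot, finish_job, find_in, nose_length gives the robot as it stands.
- The arm moves only by the shell command python3 -m crank 'ROWS' [FORCE]. ROWS is a JSON object of lists of equal length, an entry for each row: "gripper": the finger opening in m, from 0 to 0.0854; "slide": the shift along the world's x, y, z in m, a list of three; "rot": the turn, a rotation vector about the world's x, y, z in rad, a list of three. In form: {"gripper": [gripper, ...], "slide": [[x, y, z], ...], "rot": [[ax, ay, az], ...]}. A call has 1 to 20 rows; each row shifts and turns the commanded pose from where the row before left it; what a row does not reach is not made up. A row lasts 1/8 s, in which the tool goes at most 62.5 mm and 10.7 degrees, less where a joint would pass 70% of its speed; a pose out of reach is approached as far as the arm can. A call is refused whole if a number of a shift passes 0.0625 or a number of a turn 0.188, either way. A call with a gripper value outside its range is refused whole. The fingers move at their own pace and stop on an object; FORCE is the grip in N (left out, the last holds). Time passes only in rows, so rows that do not move let the fingers close. It gives the time, the measured TCP pose, the force and the opening at its end, in the units of the state.
- sense(): the state, without advancing time (a new reading comes with each control period).
- snapshot(name): name is "scene" or "top"; returns a dict with "image" (480x640x3 uint8, red, green, blue), "range_z" (480x640 float32, m along the optical axis (not along the pixel's ray), 0 where there is no reading), "mtx" (3x3 intrinsics, pixels), "rvec" (rotation vector, rad) and "tvec" (3), from world to camera coordinates, as OpenCV has them. Camera axes: x right, y down, z forward; pixel columns grow to the right and rows downward; lengths in m; the calibration is good to about 2 mm. A picture is of the moment at which its call begins.
- finish_job(): hands the job in, once; it reports no verdict.
Trained networks look in a picture, given as the dict that the camera call returned (one of the last four; its "shot" number tells which), for a name from the list of things; names that differ only in an ending like _2 or _b are one class to them, and where a whole thing is asked for, a point or a joint stands for the part that bears it (a point fixed in the world has none). Each returns a list of dicts, best first, with "conf" (0 to 1); they miss things now and then, are a little off and sometimes report something else, mostly with a low value. They report only what shows in the picture. A call takes as long as a camera call. They do not tell look-alikes from the thing itself.
- find_in(picture, thing): "bbox" ([left, top, width, height] in pixels, round what is visible of it).
The state is a dict: "t": time; "joint_positions": joint angles; "qd": joint speeds; "tau": joint torques, N m; "ee_pos": TCP position; "orientation": TCP orientation; "ft_force": force on the tool from outside, world axes, zero at the start; "wrist_torque": the same for the moment, N m; "grip_width": opening from 0.0 (shut) to 1.0 (fully open).
Only numpy, scipy, OpenCV 4.12 (cv2) and the standard library are available. Lean on these libraries where they do the work, as an engineer would, in place of code of your own. Each camera call takes 0.05 s, during which the arm holds its last target. There are 200 camera calls.

## Working session

There is one attempt and no reset: what is moved stays moved. The work goes in short steps, Python scripts to look and compute and a shell command to move; the robot and the scene stay as the last step left them, time stands still between calls to the robot, and variables do not carry over. Pictures are saved under pics/ and viewed, about 8 in all and at most 12, crops included, and the job is handed in when it is done.

```bash
mkdir -p pics; ls; cat > h.py <<'E'
import numpy as np, cv2, json
from station import sense, snapshot, finish_job, find_in, nose_length
def cam(p):
    R=cv2.Rodrigues(np.array(p["rvec"],float))[0]; return np.array(p["mtx"]),R,np.array(p["tvec"],float).ravel()
def unproj(p,u,v,z=None):
    """pixel -> world, at depth image, or on the plane world z"""
    K,R,t=cam(p); d=R.T@(np.linalg.inv(K)@[u,v,1.]); c=-R.T@t
    if z is None: return c+d*p["range_z"][int(round(v)),int(round(u))]
    return c+d*(z-c[2])/d[2]
def proj(p,X):
    K,R,t=cam(p); q=K@(R@np.array(X,float)+t); return q[:2]/q[2]
def cloud(p):
    K,R,t=cam(p); v,u=np.mgrid[:480,:640]; z=p["range_z"]
    P=np.stack([u,v,np.ones_like(u)],-1)@np.linalg.inv(K).T*z[...,None]
    return (P-t)@R
def save(name,img,box=None,s=1):
    if box: img=img[box[1]:box[3],box[0]:box[2]]
    cv2.imwrite("pics/"+name,cv2.resize(img,None,fx=s,fy=s,interpolation=cv2.INTER_CUBIC)[:,:,::-1])
E
python3 - <<'E'
from h import *
s=sense(); print({k:np.round(v,3).tolist() for k,v in s.items()}, nose_length if not callable(nose_length) else nose_length())
a=snapshot("scene"); b=snapshot("top")
for n,p in (("scene",a),("top",b)):
    K,R,t=cam(p); print(n,"cam at",-R.T@t)
    for th in ("knob","dimmer","shaft_tip","mark","pot","jar","trowel"):
        for r in find_in(p,th)[:4]:
            x,y,w,h=r["bbox"]; print(th,np.round(r["bbox"]),round(r["conf"],2),unproj(p,x+w/2,y+h/2).round(3))
save("both.png",np.hstack([a["image"],b["image"]]),s=0.62)
save("top.png",b["image"])
E
```

```text
pics
{'t': 0.0, 'joint_positions': [69.044, 24.285, 93.433, 0.002, 62.374, -1.087], 'qd': [-0.036, -0.047, 0.041, 0.026, -0.03, 0.004], 'tau': [0.002, -55.738, -28.174, 0.0, 0.007, -0.0], 'ee_pos': [0.212, 0.587, 0.25], 'orientation': [-91.911, 89.908, -111.78], 'ft_force': [-0.722, 0.639, 0.813], 'wrist_torque': [-0.041, -0.013, -0.008], 'grip_width': 1.005} 0.019
scene cam at [ 1.53414588 -0.59455182  1.04694011]
knob [239. 258.  24.  24.] 0.73 [ 0.546 -0.213  0.023]
knob [204. 268.  18.  25.] 0.59 [ 0.546 -0.312  0.033]
knob [177. 252.  14.  24.] 0.55 [ 0.458 -0.351  0.034]
dimmer [324. 190.  80.  74.] 0.93 [0.587 0.086 0.058]
shaft_tip [326. 190.  78.  62.] 0.73 [0.569 0.101 0.06 ]
mark [325. 189.  82.  73.] 0.83 [0.579 0.099 0.055]
jar [388. 146.  24.  40.] 0.92 [0.421 0.32  0.066]
trowel [172. 317.  43.  63.] 0.85 [ 0.684 -0.418 -0.003]
trowel [324. 188.  82.  72.] 0.33 [0.574 0.097 0.056]
top cam at [ 0.46205708 -0.02894481  1.02405313]
knob [441. 283.  26.  21.] 0.86 [ 0.439 -0.344  0.035]
knob [370. 238.  34.  20.] 0.76 [ 0.534 -0.204  0.035]
knob [421. 201.  30.  15.] 0.67 [ 0.619 -0.31   0.031]
knob [427. 240.  15.  25.] 0.58 [ 0.525 -0.304  0.035]
dimmer [188. 172.  88. 120.] 0.65 [0.562 0.118 0.062]
shaft_tip [188. 173.  85. 118.] 0.65 [0.561 0.12  0.058]
mark [186. 171.  88. 120.] 0.82 [0.563 0.12  0.06 ]
pot [372. 150.  40.  36.] 0.86 [ 0.714 -0.22   0.004]
jar [ 95. 297.  44.  30.] 0.7 [0.401 0.325 0.097]
jar [372. 240.  31.  18.] 0.22 [ 0.533 -0.206  0.033]
trowel [474. 148.  19.  76.] 0.86 [ 0.673 -0.42   0.013]
```

View pics/both.png

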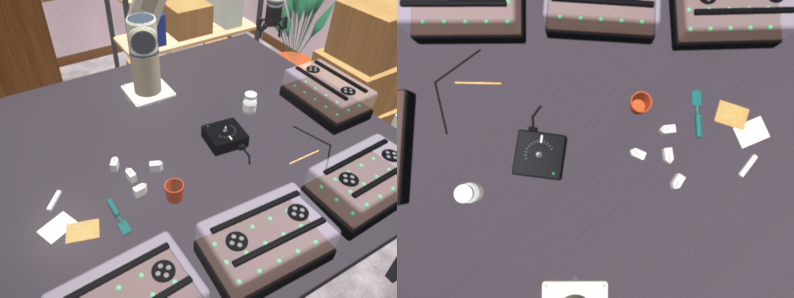

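The pair of pictures shows four white bar knobs. In the top view they are at about (387,248), (436,208), (434,252) and (454,293). The black dimmer is at about (232,232). The leftmost knob (largest y) is at (387,248), world (0.534, -0.204). I'll check that choice and the dimmer in one close crop.

```bash
python3 - <<'E'
from h import *
b=snapshot("top"); im=b["image"]
A=cv2.resize(im[165:305,180:285],None,fx=4,fy=4,interpolation=cv2.INTER_CUBIC)
B=cv2.resize(im[185:305,360:475],None,fx=4,fy=4,interpolation=cv2.INTER_CUBIC)
H=max(A.shape[0],B.shape[0]); f=lambda x:np.pad(x,((0,H-x.shape[0]),(0,0),(0,0)))
save("crop.png",np.hstack([f(A),f(B)])*1, s=0.9)
P=cloud(b)
# knob top: bright, high
sub=np.zeros((480,640),bool); sub[228:268,360:412]=1
m=sub&(P[...,2]>0.028)&(P[...,2]<0.045); q=P[m]
print("knob top n",m.sum(),q.mean(0).round(4), cv2.minAreaRect((q[:,:2]*1000).astype(np.float32)))
# box top
sub[:]=0; sub[165:305,180:285]=1
m=sub&(P[...,2]>0.05)&(P[...,2]<0.068); q=P[m]
print("box",m.sum(),np.median(q,0).round(4), cv2.minAreaRect((q[:,:2]*1000).astype(np.float32)))
m2=sub&(P[...,2]>0.072)&(P[...,2]<0.1); q2=P[m2]; print("shaft",m2.sum(),q2.mean(0).round(4), np.argwhere(m2).mean(0))
# white mark
w=m&(im.min(2)>170); n,l,st,c=cv2.connectedComponentsWithStats(w.astype(np.uint8))
for i in range(1,n): print("white",st[i],c[i].round(1),unproj(b,*c[i],0.06).round(4))
E
```

```text
knob top n 280 [ 0.5344 -0.2093  0.0345] ((535.7490844726562, -207.10598754882812), (52.67274475097656, 26.52642059326172), 66.03016662597656)
box 5730 [0.5247 0.1206 0.0583] ((526.154541015625, 121.52899169921875), (160.4395751953125, 150.09678649902344), 82.84848022460938)
shaft 30 [0.527  0.122  0.0775] [248.06666667 227.53333333]
white [231 218   5  13  48] [232.8 223.6] [0.5781 0.1155 0.06  ]
```

View pics/crop.png

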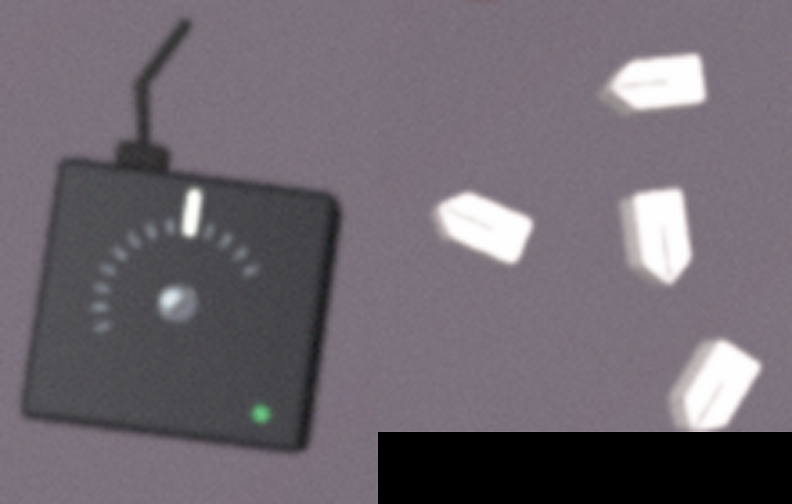

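The crop confirms it. The left knob, crop (485,228), is a bar with its nose pointing up-left. That matches the 26 mm × 53 mm footprint at yaw ≈ 66°. On the dimmer, the box centre and the mark agree with the shaft at (0.5265, 0.1218), and the box yaw is about -7°.

```bash
cat >> h.py <<'E'
from scipy.spatial.transform import Rotation as Ro
def tool():
    s=sense(); R=Ro.from_euler("xyz",s["orientation"],degrees=True).as_matrix()
    y=np.degrees(np.arctan2(R[1,1],R[0,1])); x=R[:,0]
    print("t",round(s["t"],2),"pos",np.round(s["ee_pos"],4),"yaw_y",round(y,2),"x",x.round(4),"F",np.round(s["ft_force"],1),"M",np.round(s["wrist_torque"],2),"j",np.round(s["joint_positions"],1),"g",round(s["grip_width"]*85.4,1))
    return s,R
E
python3 -c "
from h import *
tool()"
python3 -m crank '{"gripper":[0.07,0.07,0.07,0.07,0.06,0.06,0.06,0.06],"slide":[[0.02,-0.05,0],[0.02,-0.05,0],[0.02,-0.05,0],[0.02,-0.05,0],[0.02,-0.05,0],[0.02,-0.05,0],[0.02,-0.05,0],[0.02,-0.05,0]],"rot":[[0,0,0],[0,0,0],[0,0,0],[0,0,0],[0,0,0],[0,0,0],[0,0,0],[0,0,0]]}' 30
python3 -c "
from h import *
tool()"
```

```text
t 0.85 pos [0.2124 0.5878 0.2503] yaw_y 70.13 x [ 0.  0. -1.] F [-0.2 -0.1  1.2] M [ 0.03 -0.03  0.  ] j [69.  24.2 93.4 -0.  62.4 -1.1] g 84.9
t: 1.85
ee_pos: [0.373, 0.1863, 0.2507]
orientation: [44.2, 89.9, 24.4]
ft_force: [0.8, 0.8, 0.5]
grip_width: 0.702
t 1.85 pos [0.373  0.1863 0.2507] yaw_y 70.15 x [ 1.e-03  5.e-04 -1.e+00] F [0.8 0.8 0.5] M [ 0.01 -0.06  0.03] j [ 24.9   6.3 118.4  -0.   55.3 -45.2] g 60.0
```

```bash
python3 -m crank '{"gripper":[0.06,0.06,0.06,0.06,0.06,0.06,0.06,0.06,0.06,0.06,0.06],"slide":[[0.016,-0.04,0],[0.016,-0.04,0],[0.016,-0.04,0],[0.016,-0.04,0],[0.016,-0.04,0],[0.016,-0.04,0],[0.016,-0.04,0],[0.016,-0.04,0],[0.016,-0.04,-0.03],[0.016,-0.04,-0.03],[0,0,-0.05]],"rot":[[0,0,-0.164],[0,0,-0.164],[0,0,-0.164],[0,0,-0.164],[0,0,-0.164],[0,0,-0.164],[0,0,-0.164],[0,0,-0.164],[0,0,-0.164],[0,0,-0.164],[0,0,0]]}'
python3 - <<'E'
from h import *
s,R=tool(); b=snapshot("scene"); a=snapshot("top")
A=cv2.resize(a["image"][190:310,350:480],(520,480)); B=cv2.resize(b["image"][200:300,170:300],(624,480))
save("app.png",np.hstack([A,B]),s=0.69)
E
```

```text
t: 3.22
ee_pos: [0.5351, -0.2156, 0.1407]
orientation: [88.5, 89.6, -25.6]
ft_force: [0.2, -0.2, 0.5]
grip_width: 0.703
t 3.23 pos [ 0.5351 -0.2156  0.1407] yaw_y -24.09 x [ 0.0056 -0.0027 -1.    ] F [ 0.2 -0.2  0.5] M [-0.03 -0.01 -0.01] j [-23.1  28.6 103.8  -0.   47.2   1. ] g 60.1
```

View pics/app.png

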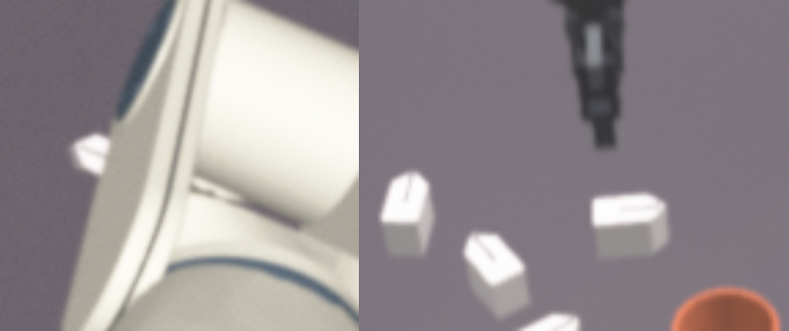

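The picture shows the gripper above the knob with its jaws aligned to the flat sides. Descending and gripping.

```bash
python3 -m crank '{"gripper":[0.06,0.06,0.06,0.06,0.06,0.02,0.02,0.02,0.02,0.02],"slide":[[-0.001,0.001,-0.04],[-0.001,0.001,-0.04],[0,0,-0.023],[0,0,-0.01],[0,0,0],[0,0,0],[0,0,0],[0,0,0],[0,0,0],[0,0,0]],"rot":[[0,0,0],[0,0,0],[0,0,0],[0,0,0],[0,0,0],[0,0,0],[0,0,0],[0,0,0],[0,0,0],[0,0,0]]}' 40
python3 -c "
from h import *
tool()"
```

```text
t: 4.58
ee_pos: [0.5314, -0.2106, 0.0287]
orientation: [92.2, 89.9, -21.6]
ft_force: [-1.3, 0.0, 7.3]
grip_width: 0.301
t 4.58 pos [ 0.5314 -0.2106  0.0287] yaw_y -23.84 x [ 2.1e-03 -8.0e-04 -1.0e+00] F [-1.3  0.   7.3] M [0.14 0.1  0.03] j [-22.8  38.9 105.8   0.   35.3   1. ] g 25.7
```

```bash
python3 -m crank '{"gripper":[0.02,0.02,0.02,0.02,0.02],"slide":[[0,0,0.02],[0,0,0.05],[0,0,0.05],[0,0,0],[0,0,0]],"rot":[[0,0,0],[0,0,0],[0,0,0],[0,0,0],[0,0,0]]}'
python3 - <<'E'
from h import *
s,R=tool(); a=snapshot("scene")
P=cloud(a); q=(P-np.array(s["ee_pos"]))@R   # tool frame: x down, y jaws, z = ?
# nose dir in world = yaw_y+90
n=np.array([-R[1,1],R[0,1],0]); print("nose dir",n.round(3),"toolz",R[:,2].round(3))
al=(P-np.array(s["ee_pos"]))@n; up=P[...,2]-s["ee_pos"][2]; ac=(P-np.array(s["ee_pos"]))@R[:,1]
im=a["image"]; w=(np.abs(al)<.06)&(np.abs(ac)<.03)&(up<0.0)&(up>-.035)&(im.min(2)>110)
print(w.sum(), "along",np.percentile(al[w],[0,2,98,100]).round(4),"across",np.percentile(ac[w],[2,98]).round(4),"up",np.percentile(up[w],[1,99]).round(4))
for lo in np.arange(-.032,.012,.004):
    k=(np.abs(al)<.06)&(np.abs(ac)<.03)&(up>=lo)&(up<lo+.004)&(im.min(2)>110)
    if k.sum(): print(lo.round(3),k.sum(),al[k].min().round(4),al[k].max().round(4))
u,v=proj(a,s["ee_pos"]).astype(int); save("held.png",im,(u-40,v-35,u+40,v+30),9)
E
```

```text
t: 5.2
ee_pos: [0.5301, -0.2101, 0.1479]
orientation: [91.9, 90.0, -21.9]
ft_force: [-0.7, 0.0, -0.9]
grip_width: 0.294
t 5.2 pos [ 0.5301 -0.2101  0.1479] yaw_y -23.84 x [ 5.e-04 -2.e-04 -1.e+00] F [-0.7  0.  -0.9] M [-0.    0.02  0.01] j [-22.8  27.6 104.3   0.   48.1   1. ] g 25.1
nose dir [0.404 0.915 0.   ] toolz [-0.404 -0.915 -0.   ]
157 along [-0.0207 -0.0198  0.031   0.0315] across [-0.0005  0.0207] up [-0.0307 -0.0003]
-0.032 10 -0.0173 0.0295
-0.028 22 -0.017 0.0298
-0.024 18 -0.0192 0.0302
-0.02 17 -0.0186 0.0304
-0.016 21 -0.0207 0.0306
-0.012 26 -0.0203 0.031
-0.008 21 -0.0199 0.0312
-0.004 22 -0.0195 0.0315
0.0 21 -0.0193 0.0317
0.004 42 -0.0189 0.0296
0.008 17 -0.0185 0.0298
```

View pics/held.png

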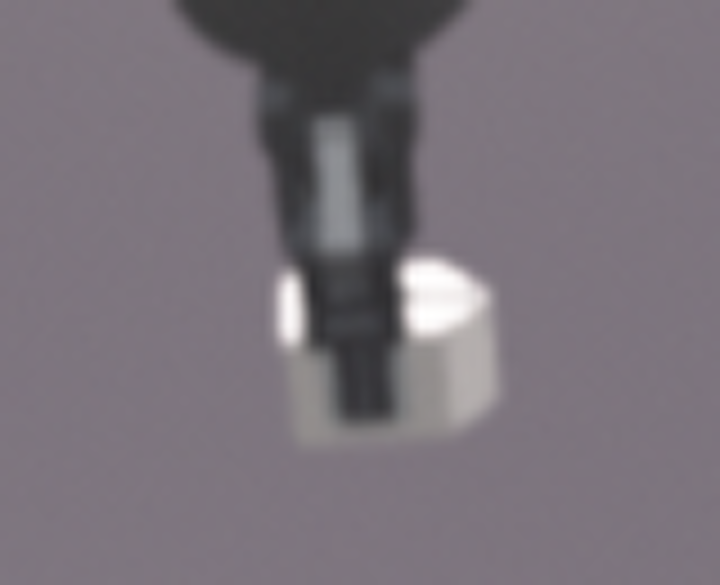

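The picture shows the knob held square, with its nose to the right at about (490,295) and its tail at about (285,310). Its axis is about 0.7 mm tailward of the TCP. Moving above the shaft with the nose at about 113°, the anticlockwise end of the search range.

```bash
python3 -m crank '{"gripper":[0.02,0.02,0.02,0.02,0.02,0.02,0.02,0.02,0.02,0.02],"slide":[[-0.0005,0.0475,0],[-0.0005,0.0475,0],[-0.0005,0.0475,0],[-0.0005,0.0475,0],[-0.0005,0.0475,0],[-0.0005,0.0475,0],[-0.0005,0.0475,0],[0,0,-0.03],[0,0,0],[0,0,0]],"rot":[[0,0,0.117],[0,0,0.117],[0,0,0.117],[0,0,0.117],[0,0,0.117],[0,0,0.117],[0,0,0.117],[0,0,0],[0,0,0],[0,0,0]]}'
python3 - <<'E'
from h import *
s,R=tool(); a=snapshot("scene"); 
n=np.array([-R[1,1],R[0,1],0]); ax=np.array(s["ee_pos"])-.0007*n; print("nose",np.degrees(np.arctan2(n[1],n[0])),"err to shaft",(np.array([.5265,.1218])-ax[:2]).round(4))
im=a["image"].copy(); u,v=proj(a,[.5265,.1218,.08]); print(u,v)
save("over.png",im,(int(u)-45,int(v)-45,int(u)+45,int(v)+35),8)
E
```

```text
t: 6.5
ee_pos: [0.5265, 0.1218, 0.117]
orientation: [-100.0, 89.9, -167.0]
ft_force: [0.4, 0.1, -0.2]
grip_width: 0.298
t 6.5 pos [0.5265 0.1218 0.117 ] yaw_y 23.05 x [-1.7e-03 -4.0e-04 -1.0e+00] F [ 0.4  0.1 -0.2] M [ 0.04  0.02 -0.01] j [ 11.8  28.5 108.8  -0.   42.9 -11.3] g 25.5
nose 113.05136061241178 err to shaft [-0.0003  0.0006]
362.9161298805854 203.81932840367924
```

View pics/over.png

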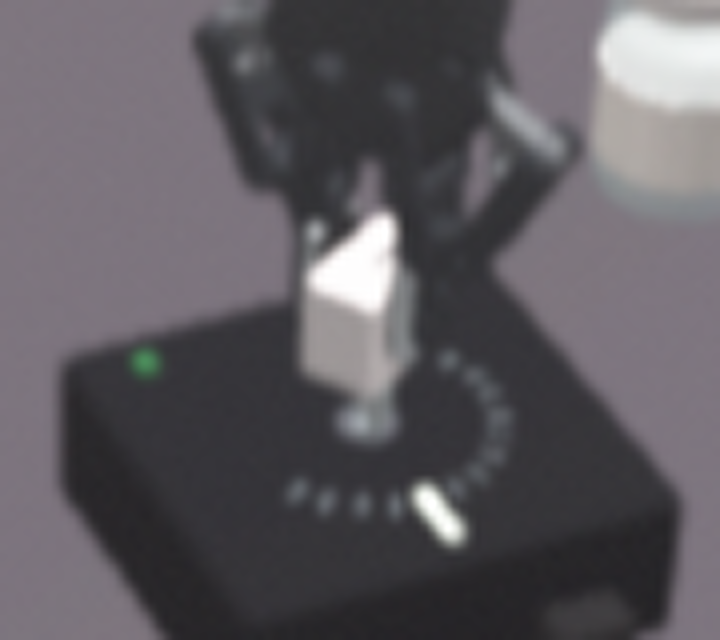

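The knob's underside hovers over the shaft at about (368,400) in the crop, and the tail faces the camera. Lowering until it touches.

```bash
python3 -m crank '{"gripper":[0.02,0.02],"slide":[[-0.0003,0.0006,-0.005],[0,0,0]],"rot":[[0,0,0],[0,0,0]]}'
for i in 1 2 3; do :; done
python3 -m crank '{"gripper":[0.02,0.02],"slide":[[0,0,-0.001],[0,0,-0.001]],"rot":[[0,0,0],[0,0,0]]}'
python3 -m crank '{"gripper":[0.02,0.02],"slide":[[0,0,-0.0005],[0,0,-0.0005]],"rot":[[0,0,0],[0,0,0]]}'
```

```text
t: 6.8
ee_pos: [0.5266, 0.1225, 0.1124]
orientation: [91.4, 90.0, 24.4]
ft_force: [-0.6, 1.0, -1.0]
grip_width: 0.293
t: 7.05
ee_pos: [0.5267, 0.1228, 0.1104]
orientation: [77.9, 90.0, 11.0]
ft_force: [0.7, -1.0, -0.1]
grip_width: 0.296
t: 7.3
ee_pos: [0.5266, 0.1229, 0.1093]
orientation: [-53.1, 90.0, -120.1]
ft_force: [0.2, 0.3, 0.4]
grip_width: 0.3
```

```bash

python3 -m crank '{"gripper":[0.02,0.02],"slide":[[-0.0001,-0.0004,-0.0005],[0,0,-0.0005]],"rot":[[0,0,0],[0,0,0]]}'
python3 -m crank '{"gripper":[0.02,0.02],"slide":[[0,0,-0.0005],[0,0,-0.0003]],"rot":[[0,0,0],[0,0,0]]}'
```

```text
t: 7.55
ee_pos: [0.5266, 0.1225, 0.1085]
orientation: [73.1, 90.0, 6.1]
ft_force: [-1.8, -0.4, 3.5]
grip_width: 0.297
t: 7.8
ee_pos: [0.5267, 0.1225, 0.1081]
orientation: [76.4, 90.0, 9.5]
ft_force: [-3.1, -0.6, 8.7]
grip_width: 0.3
```

```bash

for k in 1 ; do
python3 -m crank '{"gripper":[0.02,0.02,0.02,0.02,0.02],"slide":[[0,0,0],[0,0,0],[0,0,0],[0,0,0],[0,0,0]],"rot":[[0,0,-0.03],[0,0,-0.03],[0,0,-0.03],[0,0,-0.03],[0,0,-0.03]]}'
python3 -c "
from h import *
tool()"; python3 -m crank '{"gripper":[0.02,0.02,0.02,0.02,0.02],"slide":[[0,0,0],[0,0,0],[0,0,0],[0,0,0],[0,0,0]],"rot":[[0,0,-0.03],[0,0,-0.03],[0,0,-0.03],[0,0,-0.03],[0,0,-0.03]]}'
python3 -c "
from h import *
tool()"; done
```

```text
t: 8.43
ee_pos: [0.5272, 0.1228, 0.1082]
orientation: [92.8, 89.9, 17.3]
ft_force: [-0.4, 0.4, 5.8]
grip_width: 0.297
t 8.43 pos [0.5272 0.1228 0.1082] yaw_y 14.44 x [ 1.5e-03  5.0e-04 -1.0e+00] F [-0.4  0.4  5.8] M [ 0.15  0.1  -0.04] j [ 11.8  29.3 108.9   0.   41.7  -2.6] g 25.4
t: 9.05
ee_pos: [0.5275, 0.1228, 0.1082]
orientation: [98.5, 89.9, 14.3]
ft_force: [0.7, 0.6, 4.1]
grip_width: 0.297
t 9.05 pos [0.5275 0.1228 0.1082] yaw_y 5.83 x [ 2.2e-03  5.0e-04 -1.0e+00] F [0.7 0.6 4.1] M [ 0.15 -0.01  0.03] j [ 11.8  29.3 108.9   0.   41.6   6. ] g 25.4
```

```bash

python3 -m crank '{"gripper":[0.02,0.02,0.02,0.02,0.02],"slide":[[-0.0008,-0.0002,-0.0003],[0,0,0],[0,0,0],[0,0,0],[0,0,0]],"rot":[[0,0,-0.03],[0,0,-0.03],[0,0,-0.03],[0,0,-0.03],[0,0,-0.03]]}'
python3 -c "
from h import *
tool()"; python3 -m crank '{"gripper":[0.02,0.02,0.02,0.02,0.02],"slide":[[0,0,0],[0,0,0],[0,0,0],[0,0,0],[0,0,0]],"rot":[[0,0,-0.03],[0,0,-0.03],[0,0,-0.03],[0,0,-0.03],[0,0,-0.03]]}'
python3 -c "
from h import *
tool()"
```

```text
t: 9.68
ee_pos: [0.5271, 0.1227, 0.108]
orientation: [106.9, 89.8, 14.1]
ft_force: [1.5, 0.4, 5.1]
grip_width: 0.294
t 9.68 pos [0.5271 0.1227 0.108 ] yaw_y -2.76 x [ 3.e-03  8.e-04 -1.e+00] F [1.5 0.4 5.1] M [ 0.17 -0.22  0.01] j [ 11.8  29.3 109.    0.   41.5  14.6] g 25.1
t: 10.3
ee_pos: [0.5267, 0.1225, 0.1078]
orientation: [114.4, 89.9, 13.1]
ft_force: [1.7, 1.4, 4.9]
grip_width: 0.3
t 10.3 pos [0.5267 0.1225 0.1078] yaw_y -11.37 x [ 2.1e-03  5.0e-04 -1.0e+00] F [1.7 1.4 4.9] M [ 0.13 -0.31 -0.04] j [ 11.8  29.3 109.    0.   41.5  23.2] g 25.6
```

```bash

python3 -m crank '{"gripper":[0.02,0.02,0.02,0.02,0.02],"slide":[[0.0001,-0.0001,-0.0001],[0,0,0],[0,0,0],[0,0,0],[0,0,0]],"rot":[[0,0,-0.03],[0,0,-0.03],[0,0,-0.03],[0,0,-0.03],[0,0,-0.03]]}'
python3 -c "
from h import *
tool()"; python3 -m crank '{"gripper":[0.02,0.02,0.02,0.02,0.02],"slide":[[0.0001,-0.0001,-0.0001],[0,0,0],[0,0,0],[0,0,0],[0,0,0]],"rot":[[0,0,-0.03],[0,0,-0.03],[0,0,-0.03],[0,0,-0.03],[0,0,-0.03]]}'
python3 -c "
from h import *
tool()"
```

```text
t: 10.92
ee_pos: [0.5251, 0.122, 0.1066]
orientation: [-55.7, 89.9, -165.7]
ft_force: [0.6, 0.1, 1.0]
grip_width: 0.294
t 10.93 pos [0.5251 0.122  0.1066] yaw_y -19.99 x [-1.5e-03 -4.0e-04 -1.0e+00] F [0.6 0.1 1. ] M [-0.07 -0.03  0.  ] j [ 11.8  29.4 109.1  -0.   41.6  31.8] g 25.1
t: 11.55
ee_pos: [0.5259, 0.1221, 0.107]
orientation: [133.9, 90.0, 15.3]
ft_force: [-0.0, 0.8, -0.2]
grip_width: 0.296
t 11.55 pos [0.5259 0.1221 0.107 ] yaw_y -28.59 x [ 0.  0. -1.] F [-0.   0.8 -0.2] M [ 0.01 -0.01 -0.04] j [ 11.8  29.3 109.1   0.   41.6  40.4] g 25.3
```

```bash

python3 -m crank '{"gripper":[0.02,0.02],"slide":[[0,0,-0.001],[0,0,-0.0003]],"rot":[[0,0,0],[0,0,0]]}'
python3 -c "
from h import *
tool()"
```

```text
t: 11.8
ee_pos: [0.5259, 0.122, 0.1057]
orientation: [-20.9, 90.0, -139.4]
ft_force: [-0.6, -0.3, -0.1]
grip_width: 0.295
t 11.8 pos [0.5259 0.122  0.1057] yaw_y -28.47 x [-1.e-04 -1.e-04 -1.e+00] F [-0.6 -0.3 -0.1] M [-0.12  0.1  -0.01] j [ 11.8  29.5 109.1  -0.   41.4  40.3] g 25.2
```

Zero force at 2.8 mm below the tip, so it has slipped on. Continuing down gently to the bulges.

```bash

python3 -m crank '{"gripper":[0.02,0.02,0.02],"slide":[[0,0,-0.001],[0,0,-0.001],[0,0,0]],"rot":[[0,0,0],[0,0,0],[0,0,0]]}'
python3 -m crank '{"gripper":[0.02,0.02,0.02],"slide":[[0,0,-0.001],[0,0,-0.001],[0,0,0]],"rot":[[0,0,0],[0,0,0],[0,0,0]]}'
python3 -c "
from h import *
tool()"
```

```text
t: 12.18
ee_pos: [0.5258, 0.1219, 0.1036]
orientation: [-10.7, 90.0, -129.1]
ft_force: [0.3, -3.0, -0.9]
grip_width: 0.296
t: 12.55
ee_pos: [0.5258, 0.1219, 0.1016]
orientation: [-3.6, 90.0, -122.0]
ft_force: [-0.3, -3.5, -0.8]
grip_width: 0.296
t 12.55 pos [0.5258 0.1219 0.1016] yaw_y -28.47 x [-1.e-04 -2.e-04 -1.e+00] F [-0.3 -3.5 -0.8] M [-0.73 -0.02 -0.03] j [ 11.8  29.9 109.2  -0.   41.   40.3] g 25.3
```

```bash

python3 -m crank '{"gripper":[0.02,0.02,0.02],"slide":[[0,-0.0004,0],[0,0,-0.001],[0,0,-0.0005]],"rot":[[0,0,0],[0,0,0],[0,0,0]]}'
python3 -m crank '{"gripper":[0.02,0.02],"slide":[[0,0,-0.0005],[0,0,-0.0003]],"rot":[[0,0,0],[0,0,0]]}'
python3 -c "
from h import *
tool()"
```

```text
t: 12.92
ee_pos: [0.526, 0.1217, 0.1003]
orientation: [112.9, 90.0, -5.6]
ft_force: [-0.8, -2.8, 1.7]
grip_width: 0.298
t: 13.18
ee_pos: [0.526, 0.1216, 0.0995]
orientation: [116.0, 90.0, -2.5]
ft_force: [-0.1, -3.3, 3.5]
grip_width: 0.296
t 13.18 pos [0.526  0.1216 0.0995] yaw_y -28.48 x [ 2.e-04 -0.e+00 -1.e+00] F [-0.1 -3.3  3.5] M [-0.74  0.08 -0.06] j [ 11.8  30.1 109.2  -0.   40.7  40.2] g 25.2
```

```bash

python3 -m crank '{"gripper":[0.02,0.02],"slide":[[0,-0.0003,-0.0004],[0,0,0]],"rot":[[0,0,0],[0,0,0]]}'
python3 -m crank '{"gripper":[0.02,0.02],"slide":[[0,0,-0.0004],[0,0,0]],"rot":[[0,0,0],[0,0,0]]}'
python3 -m crank '{"gripper":[0.02,0.02],"slide":[[0,0,-0.0004],[0,0,0]],"rot":[[0,0,0],[0,0,0]]}'
```

```text
t: 13.42
ee_pos: [0.5261, 0.1215, 0.0992]
orientation: [148.7, 90.0, 30.3]
ft_force: [-0.5, -2.0, 3.4]
grip_width: 0.295
t: 13.68
ee_pos: [0.5261, 0.1215, 0.0988]
orientation: [140.9, 90.0, 22.4]
ft_force: [-0.9, -2.1, 5.0]
grip_width: 0.297
t: 13.92
ee_pos: [0.5261, 0.1215, 0.0985]
orientation: [138.6, 90.0, 20.1]
ft_force: [-0.9, -2.7, 6.7]
grip_width: 0.297
```

```bash

python3 -m crank '{"gripper":[0.02,0.02],"slide":[[0,-0.0002,-0.0005],[0,0,0]],"rot":[[0,0,0],[0,0,0]]}'
python3 -m crank '{"gripper":[0.02,0.02],"slide":[[0,0,-0.0005],[0,0,0]],"rot":[[0,0,0],[0,0,0]]}'
python3 -m crank '{"gripper":[0.02,0.02],"slide":[[0,0,-0.0005],[0,0,0]],"rot":[[0,0,0],[0,0,0]]}'
```

```text
t: 14.18
ee_pos: [0.5262, 0.1214, 0.0982]
orientation: [151.8, 90.0, 33.3]
ft_force: [-0.5, -1.8, 8.1]
grip_width: 0.296
t: 14.42
ee_pos: [0.5262, 0.1214, 0.0979]
orientation: [144.3, 90.0, 25.8]
ft_force: [-1.0, -1.5, 9.0]
grip_width: 0.298
t: 14.68
ee_pos: [0.5263, 0.1214, 0.0975]
orientation: [136.2, 89.9, 17.7]
ft_force: [-2.6, -2.3, 12.0]
grip_width: 0.298
```

```bash

python3 -m crank '{"gripper":[0.02,0.02],"slide":[[-0.0002,-0.0002,-0.0004],[0,0,0]],"rot":[[0,0,0],[0,0,0]]}'
python3 -m crank '{"gripper":[0.02,0.02],"slide":[[0,0,-0.0003],[0,0,0]],"rot":[[0,0,0],[0,0,0]]}'
python3 -c "
from h import *
tool()"
```

```text
t: 14.92
ee_pos: [0.5262, 0.1213, 0.0966]
orientation: [145.5, 89.9, 27.1]
ft_force: [-0.2, -0.4, 2.9]
grip_width: 0.297
t: 15.18
ee_pos: [0.5262, 0.1213, 0.0961]
orientation: [145.8, 89.9, 27.3]
ft_force: [0.7, 1.9, 4.5]
grip_width: 0.295
t 15.18 pos [0.5262 0.1213 0.0961] yaw_y -28.48 x [ 1.e-03  5.e-04 -1.e+00] F [0.7 1.9 4.5] M [ 0.17 -0.16 -0.  ] j [ 11.7  30.4 109.3   0.   40.2  40.2] g 25.2
```

```bash

python3 -m crank '{"gripper":[0.02,0.02],"slide":[[0,0.0001,-0.001],[0,0,0]],"rot":[[0,0,0],[0,0,0]]}'
python3 -m crank '{"gripper":[0.02,0.02],"slide":[[0,0,-0.001],[0,0,0]],"rot":[[0,0,0],[0,0,0]]}'
python3 -c "
from h import *
tool()"
```

```text
t: 15.42
ee_pos: [0.5261, 0.1213, 0.0951]
orientation: [141.9, 89.9, 23.4]
ft_force: [2.0, 1.4, 3.6]
grip_width: 0.293
t: 15.68
ee_pos: [0.5261, 0.1213, 0.0941]
orientation: [141.1, 89.9, 22.6]
ft_force: [1.9, 2.2, 4.5]
grip_width: 0.297
t 15.68 pos [0.5261 0.1213 0.0941] yaw_y -28.48 x [ 9.e-04  4.e-04 -1.e+00] F [1.9 2.2 4.5] M [ 0.27 -0.28 -0.02] j [ 11.7  30.6 109.3   0.   40.   40.2] g 25.4
```

```bash

python3 -m crank '{"gripper":[0.02,0.02,0.02],"slide":[[0.0002,0.0003,-0.001],[0,0,-0.001],[0,0,0]],"rot":[[0,0,0],[0,0,0],[0,0,0]]}'
python3 -m crank '{"gripper":[0.02,0.02,0.02],"slide":[[0,0,-0.001],[0,0,-0.001],[0,0,0]],"rot":[[0,0,0],[0,0,0],[0,0,0]]}'
python3 -m crank '{"gripper":[0.02,0.02],"slide":[[0,0,-0.0005],[0,0,0]],"rot":[[0,0,0],[0,0,0]]}'
python3 -c "
from h import *
tool()"
```

```text
t: 16.05
ee_pos: [0.5261, 0.1214, 0.0921]
orientation: [122.7, 90.0, 4.2]
ft_force: [1.1, -0.2, 3.8]
grip_width: 0.294
t: 16.42
ee_pos: [0.526, 0.1215, 0.09]
orientation: [142.3, 90.0, 23.8]
ft_force: [1.3, 1.2, 3.2]
grip_width: 0.297
t: 16.68
ee_pos: [0.526, 0.1215, 0.0896]
orientation: [142.6, 90.0, 24.2]
ft_force: [1.8, 0.2, 4.7]
grip_width: 0.299
t 16.68 pos [0.526  0.1215 0.0896] yaw_y -28.48 x [ 3.e-04  1.e-04 -1.e+00] F [1.8 0.2 4.7] M [ 0.18 -0.23 -0.08] j [ 11.7  31.1 109.4   0.   39.5  40.2] g 25.5
```

```bash

python3 -m crank '{"gripper":[0.02,0.02],"slide":[[0,0,-0.0006],[0,0,0]],"rot":[[0,0,0],[0,0,0]]}'
python3 -m crank '{"gripper":[0.02,0.02],"slide":[[0,0,-0.0005],[0,0,0]],"rot":[[0,0,0],[0,0,0]]}'
python3 -m crank '{"gripper":[0.02,0.02],"slide":[[0,0,-0.0004],[0,0,0]],"rot":[[0,0,0],[0,0,0]]}'
```

```text
t: 16.92
ee_pos: [0.526, 0.1215, 0.0889]
orientation: [153.2, 90.0, 34.7]
ft_force: [1.0, 1.9, 3.9]
grip_width: 0.295
t: 17.18
ee_pos: [0.526, 0.1215, 0.0887]
orientation: [150.8, 90.0, 32.3]
ft_force: [0.6, 1.4, 7.5]
grip_width: 0.297
t: 17.42
ee_pos: [0.526, 0.1215, 0.0887]
orientation: [151.2, 90.0, 32.7]
ft_force: [-1.2, 1.2, 11.8]
grip_width: 0.3
```

Seated: TCP z stopped at 0.0887, exactly 20 mm below the tip-contact height, and the force rose to 12 N. I'll unload it, then turn clockwise to the mark at about -6.7°.

```bash

python3 -m crank '{"gripper":[0.02,0.02,0.02,0.02,0.02,0.02,0.02,0.02,0.02,0.02,0.02],"slide":[[0,0,0.0009],[0,-0.0001,0],[0,0,0],[0.0001,0,0],[0,-0.0001,0],[0,0,0],[0,-0.0001,0],[0.0001,0,0],[0,0,0],[0,-0.0001,0],[0,0,0]],"rot":[[0,0,0],[0,0,-0.06],[0,0,-0.06],[0,0,-0.06],[0,0,-0.06],[0,0,-0.06],[0,0,-0.06],[0,0,-0.06],[0,0,-0.06],[0,0,-0.06],[0,0,-0.06]]}'
python3 -c "
from h import *
tool()"
```

```text
t: 18.8
ee_pos: [0.5264, 0.1215, 0.0887]
orientation: [-156.8, 89.9, 50.2]
ft_force: [2.4, 4.1, 1.4]
grip_width: 0.299
t 18.8 pos [0.5264 0.1215 0.0887] yaw_y -62.96 x [ 6.e-04  7.e-04 -1.e+00] F [2.4 4.1 1.4] M [ 0.82 -0.42  0.09] j [1.170e+01 3.120e+01 1.094e+02 1.000e-01 3.940e+01 7.460e+01] g 25.6
```

```bash

python3 -m crank '{"gripper":[0.02,0.02,0.02,0.02,0.02,0.02,0.02,0.02,0.02,0.02,0.02],"slide":[[0.0001,0.0002,0],[0,0,0],[0,0,0],[0.0001,0,0],[0,0,0],[0,0,0],[0,0,0],[0,0,0],[0,0,0],[0,0,0],[0,0,0]],"rot":[[0,0,-0.059],[0,0,-0.059],[0,0,-0.059],[0,0,-0.059],[0,0,-0.059],[0,0,-0.059],[0,0,-0.059],[0,0,-0.059],[0,0,-0.059],[0,0,-0.059],[0,0,0]]}'
python3 - <<'E'
from h import *
tool(); a=snapshot("scene"); u,v=proj(a,[.5265,.1218,.08]).astype(int)
save("turned.png",a["image"],(u-45,v-45,u+45,v+35),8)
E
```

```text
t: 20.18
ee_pos: [0.5261, 0.1219, 0.0887]
orientation: [-53.9, 90.0, 119.5]
ft_force: [0.2, 5.6, 1.9]
grip_width: 0.296
t 20.18 pos [0.5261 0.1219 0.0887] yaw_y -96.69 x [-4.e-04  7.e-04 -1.e+00] F [0.2 5.6 1.9] M [ 0.9  -0.18  0.04] j [1.180e+01 3.120e+01 1.093e+02 1.000e-01 3.950e+01 1.084e+02] g 25.3
```

View pics/turned.png

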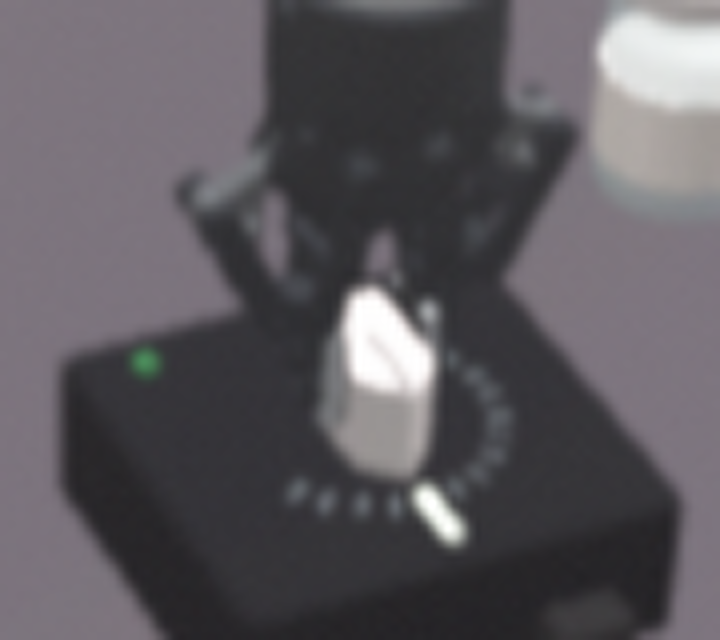

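The nose, tip near (410,470) in the crop, points at the long mark, which starts at (420,490). Relieving the side load, releasing and backing off.

```bash

python3 -m crank '{"gripper":[0.02,0.04,0.05,0.055,0.055,0.055],"slide":[[0,0.0006,0],[0,0,0],[0,0,0],[0,0,0],[0,0,0],[0,0,0]],"rot":[[0,0,0],[0,0,0],[0,0,0],[0,0,0],[0,0,0],[0,0,0]]}'
python3 -m crank '{"gripper":[0.055,0.055,0.055,0.055,0.055,0.055,0.055,0.055,0.055,0.055],"slide":[[0,0,0.03],[0,0,0.05],[0,0,0.05],[0,0,0.03],[-0.02,-0.06,0],[-0.02,-0.06,0],[-0.02,-0.06,0],[-0.02,-0.05,0],[0,-0.05,0],[0,0,0]],"rot":[[0,0,0],[0,0,0],[0,0,0],[0,0,0],[0,0,0],[0,0,0],[0,0,0],[0,0,0],[0,0,0],[0,0,0]]}'
python3 - <<'E'
from h import *
tool(); b=snapshot("top"); a=snapshot("scene"); P=cloud(b); im=b["image"]
sub=np.zeros((480,640),bool); sub[165:305,180:285]=1
m=sub&(P[...,2]>.088)&(P[...,2]<.11); q=P[m]
print("knob",m.sum(),np.percentile(q[:,2],[5,50,95]).round(4),cv2.minAreaRect((q[:,:2]*1000).astype(np.float32)))
k=sub&(P[...,2]<.068)&(P[...,2]>.05)
print("box",cv2.minAreaRect((P[k][:,:2]*1000).astype(np.float32)))
A=cv2.resize(im[165:305,180:285],(420,560)); u,v=proj(a,[.5265,.1218,.08]).astype(int)
B=cv2.resize(a["image"][v-40:v+40,u-30:u+30],(420,560)); save("end.png",np.hstack([A,B]),s=.95)
E
```

```text
t: 20.98
ee_pos: [0.5263, 0.1217, 0.0889]
orientation: [54.9, 90.0, -131.8]
ft_force: [-0.4, -0.2, 0.5]
grip_width: 0.641
t: 22.22
ee_pos: [0.4468, -0.1589, 0.2492]
orientation: [146.6, 89.9, -40.3]
ft_force: [0.2, 1.3, -0.8]
grip_width: 0.646
t 22.23 pos [ 0.4468 -0.1589  0.2492] yaw_y -96.91 x [ 9.e-04 -7.e-04 -1.e+00] F [ 0.2  1.3 -0.8] M [ 0.    0.02 -0.01] j [-21.   11.6 112.   -0.   56.3  75.9] g 55.2
knob 326 [0.0914 0.0943 0.0971] ((531.4793090820312, 121.1671142578125), (27.049055099487305, 51.50981521606445), 86.3402099609375)
box ((526.2108154296875, 121.58848571777344), (160.46780395507812, 150.06320190429688), 83.02316284179688)
```

View pics/end.png

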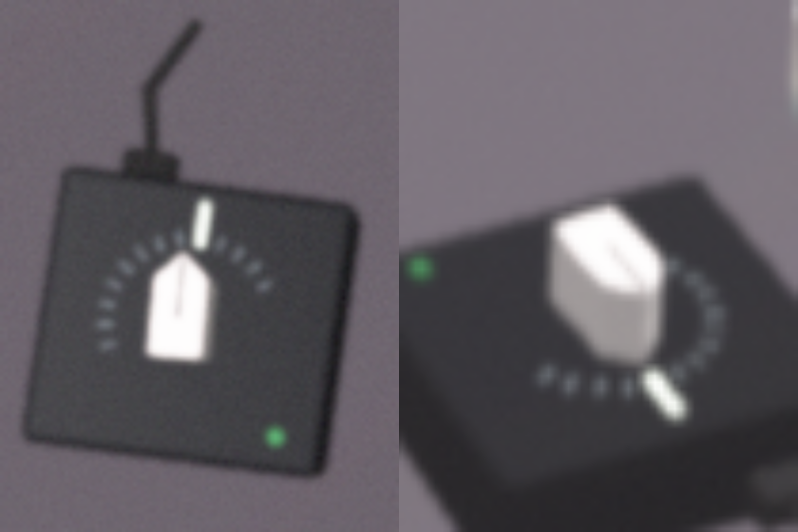

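```bash
python3 - <<'E'
from h import *
ans=[]
for i in range(4):
    b=snapshot("top"); im=b["image"].astype(float).min(2); S=6
    x0,y0=205,215; big=cv2.resize(im[y0:270,x0:250],None,fx=S,fy=S,interpolation=cv2.INTER_CUBIC)
    m=(big>190).astype(np.uint8); n,l,st,c=cv2.connectedComponentsWithStats(m); o=[]
    for j in range(1,n):
        if st[j,4]<600: continue
        cs,_=cv2.findContours((l==j).astype(np.uint8),cv2.RETR_EXTERNAL,cv2.CHAIN_APPROX_NONE)
        pts=cs[0][:,0].astype(float); z=.096 if st[j,4]>5000 else .06
        W=np.array([unproj(b,(p[0]+.5)/S-.5+x0,(p[1]+.5)/S-.5+y0,z)[:2] for p in pts])
        r=cv2.minAreaRect((W*1000).astype(np.float32)); o.append((st[j,4],np.round(r[0],1),np.round(r[1],1),round(r[2],1)))
        if z>.09: # straight sides: points with 15..50% of length
            d=np.array([np.cos(-.11),np.sin(-.11)]); nn=np.array([-d[1],d[0]]); ce=W.mean(0)
            a=(W-ce)@d; t=(W-ce)@nn; k=(a>-.018)&(a<.008)
            for sgn in(1,-1): kk=k&(t*sgn>.006); o.append(("side",round(np.degrees(np.arctan(np.polyfit(a[kk],t[kk],1)[0])-.11),2)))
            tip=W[a>a.max()-.0006].mean(0); o.append(("tip",tip.round(4)))
    print(o)
E
```

```text
[(np.int32(1268), array([577.9, 115.4]), array([ 6.7, 24.1]), 82.7), (np.int32(12465), array([531.2, 121. ]), array([28.2, 52.4]), 86.0), ('side', np.float64(-3.61)), ('side', np.float64(-4.17)), ('tip', array([0.5572, 0.1193]))]
[(np.int32(1274), array([577.9, 115.4]), array([ 6.7, 24.1]), 82.0), (np.int32(12459), array([531.3, 121. ]), array([28.1, 52.4]), 86.1), ('side', np.float64(-3.59)), ('side', np.float64(-4.0)), ('tip', array([0.5572, 0.119 ]))]
[(np.int32(1275), array([578. , 115.4]), array([ 6.7, 24.4]), 82.0), (np.int32(12462), array([531.3, 121.1]), array([28.2, 52.4]), 86.2), ('side', np.float64(-3.63)), ('side', np.float64(-3.94)), ('tip', array([0.5572, 0.119 ]))]
[(np.int32(1267), array([577.9, 115.5]), array([ 6.7, 24.1]), 82.9), (np.int32(12462), array([531.2, 121. ]), array([28.2, 52.4]), 86.3), ('side', np.float64(-3.61)), ('side', np.float64(-3.86)), ('tip', array([0.5572, 0.1191]))]
```

The knob is seated: its top is 36 mm above the box and its axis is on the shaft. Careful measurement puts the nose at -3.9° and the mark at about -6.8°, so it is about 3° short. There is plenty of time, so I'll regrip and nudge it.

```bash

python3 -m crank '{"gripper":[0.055,0.055,0.055,0.055,0.055,0.055,0.055,0.055],"slide":[[0.0133,0.0468,0],[0.0133,0.0468,0],[0.0133,0.0468,0],[0.0133,0.0468,0],[0.0133,0.0468,0],[0.013,0.0466,0],[0,0,-0.04],[0,0,0]],"rot":[[0,0,0.026],[0,0,0.026],[0,0,0],[0,0,0],[0,0,0],[0,0,0],[0,0,0],[0,0,0]]}'
python3 -c "
from h import *
tool()"
```

```text
t: 23.52
ee_pos: [0.524, 0.1255, 0.2065]
orientation: [16.2, 89.6, -167.4]
ft_force: [-0.6, 0.0, -0.1]
grip_width: 0.642
t 23.52 pos [0.524  0.1255 0.2065] yaw_y -93.52 x [-0.0061 -0.0014 -1.    ] F [-0.6  0.  -0.1] M [-0.04 -0.05 -0.01] j [ 12.2  20.5 106.1  -0.   53.8 105.7] g 54.8
```

```bash

python3 -m crank '{"gripper":[0.055,0.055,0.055,0.055,0.055],"slide":[[0,0,-0.05],[0,0,-0.03],[0,0,-0.02],[0,0,0],[0,0,0]],"rot":[[0,0,0],[0,0,0],[0,0,0],[0,0,0],[0,0,0]]}'
python3 -c "
from h import *
tool()"
```

```text
t: 24.15
ee_pos: [0.5273, 0.1246, 0.1103]
orientation: [-164.5, 89.9, 11.8]
ft_force: [0.3, -0.7, -0.6]
grip_width: 0.646
t 24.15 pos [0.5273 0.1246 0.1103] yaw_y -93.69 x [ 1.7e-03  4.0e-04 -1.0e+00] F [ 0.3 -0.7 -0.6] M [0.01 0.05 0.  ] j [ 12.   29.1 108.8  -0.   41.9 105.7] g 55.2
```

```bash

python3 -m crank '{"gripper":[0.055,0.055,0.055,0.04,0.03,0.02,0.02,0.02,0.02],"slide":[[-0.001,-0.0031,-0.01],[0,0,-0.009],[0,0,0],[0,0,0],[0,0,0],[0,0,0],[0,0,0],[0,0,0],[0,0,0]],"rot":[[0,0,0],[0,0,0],[0,0,0],[0,0,0],[0,0,0],[0,0,0],[0,0,0],[0,0,0],[0,0,0]]}' 50
python3 -c "
from h import *
tool()"
python3 -m crank '{"gripper":[0.02,0.02,0.02,0.02],"slide":[[0,0,0],[0,0,0],[0,0,0],[0,0,0]],"rot":[[0,0,-0.018],[0,0,-0.018],[0,0,-0.018],[0,0,0]]}'
python3 -c "
from h import *
tool()"
```

```text
t: 25.28
ee_pos: [0.5258, 0.1216, 0.0903]
orientation: [-147.7, 90.0, 28.6]
ft_force: [-1.2, 2.2, 5.7]
grip_width: 0.295
t 25.27 pos [0.5258 0.1216 0.0903] yaw_y -93.68 x [ 7.e-04  4.e-04 -1.e+00] F [-1.2  2.2  5.7] M [ 0.32  0.18 -0.04] j [ 11.8  31.  109.4   0.   39.6 105.4] g 25.2
t: 25.78
ee_pos: [0.5255, 0.1216, 0.0903]
orientation: [-119.8, 90.0, 53.4]
ft_force: [-2.8, 2.9, 5.9]
grip_width: 0.292
t 25.77 pos [0.5255 0.1216 0.0903] yaw_y -96.77 x [ 2.e-04  2.e-04 -1.e+00] F [-2.8  2.9  5.9] M [ 0.33  0.29 -0.03] j [ 11.8  31.  109.4   0.   39.6 108.5] g 24.9
```

```bash
cat > ang.py <<'E'
from h import *
tool()
for i in range(2):
    b=snapshot("top"); im=b["image"].astype(float).min(2); S=6
    x0,y0=205,215; big=cv2.resize(im[y0:270,x0:250],None,fx=S,fy=S,interpolation=cv2.INTER_CUBIC)
    n,l,st,c=cv2.connectedComponentsWithStats((big>190).astype(np.uint8)); j=1+np.argmax(st[1:,4])
    cs,_=cv2.findContours((l==j).astype(np.uint8),cv2.RETR_EXTERNAL,cv2.CHAIN_APPROX_NONE)
    W=np.array([unproj(b,(p[0]+.5)/S-.5+x0,(p[1]+.5)/S-.5+y0,.096)[:2] for p in cs[0][:,0].astype(float)])
    r=cv2.minAreaRect((W*1000).astype(np.float32)); print(np.round(r[0],1),np.round(r[1],1),round(r[2],1))
    d=np.array([np.cos(-.11),np.sin(-.11)]); nn=np.array([-d[1],d[0]]); a=(W-W.mean(0))@d; t=(W-W.mean(0))@nn; k=(a>-.018)&(a<.008)
    print("sides",[round(np.degrees(np.arctan(np.polyfit(a[k&(t*s>.006)],t[k&(t*s>.006)],1)[0])-.11),2) for s in(1,-1)],"tip",W[a>a.max()-.0006].mean(0).round(4))
E
python3 -m crank '{"gripper":[0.02,0.04,0.05,0.055,0.055],"slide":[[0.0002,0.0003,0],[0,0,0],[0,0,0],[0,0,0],[0,0,0]],"rot":[[0,0,0],[0,0,0],[0,0,0],[0,0,0],[0,0,0]]}'
python3 -m crank '{"gripper":[0.055,0.055,0.055,0.055,0.055,0.055,0.055,0.055,0.055,0.055],"slide":[[0,0,0.03],[0,0,0.05],[0,0,0.05],[0,0,0.03],[-0.02,-0.06,0],[-0.02,-0.06,0],[-0.02,-0.06,0],[-0.02,-0.05,0],[0,-0.05,0],[0,0,0]],"rot":[[0,0,0],[0,0,0],[0,0,0],[0,0,0],[0,0,0],[0,0,0],[0,0,0],[0,0,0],[0,0,0],[0,0,0]]}' >/dev/null
python3 ang.py
```

```text
t: 26.4
ee_pos: [0.5257, 0.1217, 0.0898]
orientation: [27.1, 90.0, -159.7]
ft_force: [0.4, 0.6, -0.3]
grip_width: 0.641
t 27.65 pos [ 0.4462 -0.159   0.2501] yaw_y -97.03 x [ 8.e-04 -7.e-04 -1.e+00] F [-0.7  0.1 -0.3] M [ 0.03  0.   -0.01] j [-21.   11.4 112.1  -0.   56.5  76. ] g 55.1
[531.5 120.8] [28.2 53. ] 86.1
sides [np.float64(-3.79), np.float64(-3.91)] tip [0.5578 0.1195]
[531.5 120.8] [28.2 53. ] 86.1
sides [np.float64(-3.79), np.float64(-4.1)] tip [0.5577 0.1193]
```

It sprang back to -3.9°. The second turn only took up the angular play, and the snap springs re-centred the knob on release. I'll regrip and overshoot by the missing 3° (tool to about -100°).

```bash

python3 -m crank '{"gripper":[0.055,0.055,0.055,0.055,0.055,0.055,0.055,0.055,0.055],"slide":[[0.0133,0.0468,0],[0.0133,0.0468,0],[0.0133,0.0468,0],[0.0133,0.0468,0],[0.0133,0.0468,0],[0.0131,0.0457,0],[0,0,-0.06],[0,0,-0.06],[0,0,-0.02]],"rot":[[0,0,0.026],[0,0,0.026],[0,0,0],[0,0,0],[0,0,0],[0,0,0],[0,0,0],[0,0,0],[0,0,0]]}' >/dev/null
python3 -m crank '{"gripper":[0.055,0.055],"slide":[[0,0,0],[0,0,0]],"rot":[[0,0,0],[0,0,0]]}'
python3 -c "
from h import *
tool()"
```

```text
t: 29.12
ee_pos: [0.5265, 0.1245, 0.1109]
orientation: [-161.7, 89.9, 14.5]
ft_force: [0.5, 0.0, -0.6]
grip_width: 0.644
t 29.12 pos [0.5265 0.1245 0.1109] yaw_y -93.73 x [ 1.4e-03  4.0e-04 -1.0e+00] F [ 0.5  0.  -0.6] M [ 0.01  0.03 -0.04] j [ 12.   29.  108.9   0.   42.  105.8] g 55.0
```

```bash

python3 -m crank '{"gripper":[0.055,0.055,0.055,0.04,0.03,0.02,0.02,0.02,0.02],"slide":[[-0.0003,-0.0032,-0.01],[0,0,-0.0095],[0,0,0],[0,0,0],[0,0,0],[0,0,0],[0,0,0],[0,0,0],[0,0,0]],"rot":[[0,0,0],[0,0,0],[0,0,0],[0,0,0],[0,0,0],[0,0,0],[0,0,0],[0,0,0],[0,0,0]]}' 50
python3 -m crank '{"gripper":[0.02,0.02,0.02,0.02,0.02,0.02],"slide":[[0,0,0],[0,0,0],[0,0,0],[0,0,0],[0,0,0],[0,0,0]],"rot":[[0,0,-0.022],[0,0,-0.022],[0,0,-0.022],[0,0,-0.022],[0,0,-0.02],[0,0,0]]}'
python3 -c "
from h import *
tool()"
python3 -m crank '{"gripper":[0.02,0.04,0.05,0.055,0.055],"slide":[[0.0002,0.0003,0],[0,0,0],[0,0,0],[0,0,0],[0,0,0]],"rot":[[0,0,0],[0,0,0],[0,0,0],[0,0,0],[0,0,0]]}'
python3 -m crank '{"gripper":[0.055,0.055,0.055,0.055,0.055,0.055,0.055,0.055,0.055,0.055],"slide":[[0,0,0.03],[0,0,0.05],[0,0,0.05],[0,0,0.03],[-0.02,-0.06,0],[-0.02,-0.06,0],[-0.02,-0.06,0],[-0.02,-0.05,0],[0,-0.05,0],[0,0,0]],"rot":[[0,0,0],[0,0,0],[0,0,0],[0,0,0],[0,0,0],[0,0,0],[0,0,0],[0,0,0],[0,0,0],[0,0,0]]}' >/dev/null
python3 ang.py
```

```text
t: 30.25
ee_pos: [0.5261, 0.1212, 0.0911]
orientation: [-127.9, 89.9, 48.3]
ft_force: [-1.5, 5.3, 3.0]
grip_width: 0.292
t: 31.0
ee_pos: [0.5259, 0.1214, 0.0911]
orientation: [-107.3, 89.9, 62.7]
ft_force: [-2.6, 6.9, 3.8]
grip_width: 0.292
t 31.0 pos [0.5259 0.1214 0.0911] yaw_y -100.0 x [ 7.0e-04  1.4e-03 -1.0e+00] F [-2.6  6.9  3.8] M [1.01 0.31 0.02] j [1.170e+01 3.090e+01 1.094e+02 1.000e-01 3.970e+01 1.116e+02] g 25.0
t: 31.62
ee_pos: [0.5259, 0.1205, 0.0904]
orientation: [33.7, 90.0, -156.3]
ft_force: [-0.3, 1.0, 0.1]
grip_width: 0.648
t 32.88 pos [ 0.4464 -0.1601  0.2507] yaw_y -100.24 x [ 8.e-04 -7.e-04 -1.e+00] F [-0.2  0.6 -0.2] M [ 0.07 -0.05  0.02] j [-21.2  11.4 112.   -0.   56.5  79.1] g 55.3
[531.1 120.5] [28.2 52.3] 82.0
sides [np.float64(-7.99), np.float64(-7.95)] tip [0.5569 0.1173]
[531.1 120.4] [28.2 52.3] 82.1
sides [np.float64(-7.98), np.float64(-8.02)] tip [0.5569 0.1173]
```

The nose is now at -8.0° with the mark at -6.8° to -7.5°, about 1° off. Last checks, then handing in.

```bash
python3 - <<'E'
from h import *
b=snapshot("top"); P=cloud(b)
m=P[235:250,222:236,2]; print("knob top z",np.median(m).round(4),"box top z",np.median(P[270:285,215:235,2]).round(4))
for th in("pot","jar","trowel"):
    r=find_in(b,th)
    if r: print(th,np.round(r[0]["bbox"]),r[0]["conf"])
s,_=tool(); print(finish_job())
E
```

```text
knob top z 0.0942 box top z 0.0582
pot [375. 151.  38.  34.] 0.77
jar [ 94. 295.  46.  33.] 0.95
trowel [473. 148.  18.  75.] 0.96
t 33.17 pos [ 0.4467 -0.1562  0.2503] yaw_y -99.88 x [-3.e-04  2.e-04 -1.e+00] F [0.5 0.1 1. ] M [ 0.08 -0.01  0.01] j [-20.7  11.4 112.1   0.   56.6  79.2] g 55.0
the job is handed in; nothing more can be done
None
```

The knob is back on the shaft, snapped fully home and turned so its nose points at the long white mark. I handed the job in at 33 s of the 64 s allowed.

- **Fitting:** I took the leftmost of the four look-alike knobs. Turning it clockwise under about 4–9 N, it slipped on with its nose about 70° from the world x axis. It snapped over the bulges at about 12 N.
- **Seating:** The knob came to rest 20 mm below where it first touched the shaft's tip. The last picture shows its top 36 mm above the box, as it should be.
- **Pointing:** After the first release the nose was about 3° short of the mark. A second turn did not change that, because it only took up the play. I regripped and turned about 3° past the mark. The nose now measures -8.0° and the mark -6.8° to -7.5°, so it is about 1° past.
- **Last checks:** The pot, jar and trowel were where they started, to within the detector's noise. The gripper was clear of everything. The highest wrist force I read was about 12 N, but readings came only at the end of each move.

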